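# Click the loose jaw onto the circuit-board holder

## Robot

A 6-joint arm with a two-finger parallel gripper is mounted at the origin on the work surface. World frame = base frame: x ahead of the robot, y to its left, z up, the work surface at z = 0. Lengths are in m, angles in rad, forces in N, time in s.
With the tool pointing down it reaches from about 0.35 to 0.725 m from the base axis. Payload 6 kg.
Tool frame: the origin (TCP) lies at the very end of the fingers, on their centre line; the grasp point (between the pads) lies 19 mm behind it (pinch_z is the distance from the TCP to the grasp point, in m); z points along the fingers, y is the line along which they close (so a half turn about z gives the same grasp; the last joint's range is limited). The gripper opens to 85 mm and grips with 20 to 120 N. Pads are 22 mm wide; open, the fingers measure 114 mm over their backs; the gripper's body (76 mm by 85 mm) begins 54 mm behind the grasp point. The pads swing forward as they close: fully open they stand 13 mm farther back than shut.
Start: joints at [1.601, 0.04, 0.085, 0, -1.615, -0.334], TCP at [0.179, 0.573, 0.231] pointing down, gripper open.
Joint ranges: [-2.56, 2.56], [-1.29, 2.01], [-1.08, 1.49], [-3.29, 1.98], [-2.81, -0.18], [-2.99, 2.99]. Speed limits (rad/s): [2.57, 2.57, 3.01, 3.14, 3.14, 3.14].

## Interface

Orientations are given as a unit quaternion [x, y, z, w].
In Python, from rig import * gives the robot as it stands.
- The arm moves only by the tool arm_command, never from a script. Its argument "moves" is a list of rows, each an object with "translation": the shift along the tool's x, y, z in m, a list of three; "rotation": the turn, a rotation vector about the tool's x, y, z in rad, a list of three; "jaw": the opening, from 0 (shut) to 1 (fully open). A call has 1 to 10 rows; each row is the pose to reach, as a shift and turn from the pose commanded when the call began, along the tool's axes at that moment; what a row does not reach only later rows make up. A row lasts 1/12 s, in which the tool goes at most 41.7 mm and 7.16 degrees, less where a joint would pass 70% of its speed; a pose out of reach is approached as far as the arm can. A call with a gripper value outside its range is refused whole. The fingers move at their own pace and stop on an object; "force" is the grip in N (left out, the last holds). Time passes only in rows, so rows that repeat a pose let the fingers close. It gives the time, the measured TCP pose, the force, the opening and the grip force at its end, in the units of the state.
- read_state(): the state, without advancing time (a new reading comes with each control period).
- snapshot(name): name is "side" or "top" or "wrist"; returns a dict with "color" (384x512x3 uint8, red, green, blue), "fx", "fy", "cx", "cy" (pixels), "extrinsics" (4x4, takes a point from camera to world coordinates); the wrist camera has in their place "tool_from_camera" (4x4, takes a point from camera to tool coordinates, whose origin is the TCP and whose axes are the flange's). Camera axes: x right, y down, z forward; pixel columns grow to the right and rows downward; lengths in m; the calibration is good to about 2 mm. A picture is of the moment at which its call begins: read the wrist's pose just before it. There is no depth.
- close_job(): hands the job in; it is judged then, once.
Trained networks look in a picture, given as the dict that the camera call returned (one of the last four; its "shot" number tells which), for a name from the list of things; names that differ only in an ending like _2 or _b are one class to them, and where a whole thing is asked for, a point or a joint stands for the part that bears it (a point fixed in the world has none). Each returns a list of dicts, best first, with "score" (0 to 1); they miss things now and then, are a little off and sometimes report something else, mostly with a low value. They report only what shows in the picture. A call takes as long as a camera call. They do not tell look-alikes from the thing itself.
- recognise(picture, query): "centre" ([row, column] as shares, 0 to 1, of the picture: columns of its width, rows of its height, amid what is visible of it).
- trace(picture, query): "region" (384x512 bool, what is visible of it) and "centre" ([row, column] as shares, 0 to 1, of the picture: columns of its width, rows of its height, amid what is visible of it).
- spot_point(picture, query): "centre" ([row, column] as shares, 0 to 1, of the picture: columns of its width, rows of its height: a listed point, or the origin of a listed thing).
The state is a dict: "t": time; "qpos": joint angles; "joint_velocities": joint speeds; "joint_efforts": joint torques, N m; "eef_pos": TCP position; "tcp_rot": TCP orientation; "force": force on the tool from outside, world axes, zero at the start; "wrist_torque": the same for the moment, N m; "grip_width": opening from 0.0 (shut) to 1.0 (fully open); "grasp_force": force on a finger pad.
Only numpy, scipy, OpenCV 4.12 (cv2) and the standard library are available. Lean on these libraries where they do the work, as an engineer would, in place of code of your own. Each camera call takes 0.05 s, during which the arm holds its last target. There are 200 camera calls.

## Task

One jaw of the circuit-board holder is off and stands on the bench. Pick it up, line up its square hole with the square spigot at the free end of the holder's rail, upright and with its lips facing the other jaw, and ease it on over the sprung ball until it clicks and sits fully home against the stop collar, then let go. Do it by feel, without forcing or hammering it (a push of 10 to 15 N is all it needs), and leave the other things on the bench where they are.

Things in the scene. Friction and masses are not known exactly. Their poses are not given: they have to be found in the camera images.
- jaw_mid (a point): The loose jaw: plain aluminium block standing on its flat foot, hole level. 66 mm long along the hole (its x), 34 mm wide (y, flat parallel sides, foot to top), 44 mm high; a 12 mm plate across its full width, centred 23 mm from the middle towards +x, rises to 65 mm. This point: middle of the square hole, 26 mm above the foot, mid-length. z up. About 0.28 kg. Grip the 34 mm sides from above.
- jaw_mouth (a point): Centre of the jaw's mouth face, on the jaw's +x end (33 mm from jaw_mid; the end with the two small lips for a board edge): this end goes onto the spigot. The through-hole is 15.4 mm square and flares over its last 4 mm to 21 mm square here. A pocket in the hole's roof, 21 mm from jaw_mid towards -x, takes the ball when home.
- holder: Board holder, fixed. Round base 132 mm across; level square rail (20 mm tube) over it, axis 115 mm above the bench, a like jaw on its +x end; out of its -x end comes a 14 mm square steel bar with stop collar and spigot. Origin: under the base's centre, on the bench. x runs along the rail from spigot to other jaw (the way the loose jaw slides on), z up. Bar and rail lie on y = 0.
- spigot_side (a point): A point on the rail's axis, 160 mm from the holder's origin towards -x; axes as the holder's. The bar is drawn out and clamped differently each time (not measured: see or feel it). Its stop face (30 mm square collar) lies 0 to 70 mm from this point towards +x, the spigot's tip 70 mm from that face, so 0 to 70 mm from this point towards -x. The spigot's last 5 mm tapered to 9 mm square.
- ball (a joint): Sprung ball in the spigot's top, 54 mm from the stop face: depth pressed in, m; 0 = out, 3.5 mm proud. Spring 8 N out, 14 N flush. The mouth meets it some 11 mm after passing the tip: the push rises by some 4 to 10 N and falls again, the jaw is lifted by 10 N; light drag for 45 mm; then the ball clicks out into the pocket, drawing the jaw the last few mm on to the hard stop. Play on the spigot 0.7 mm each side.
- lens: Bystander: black screw-in microscope lens, 56 mm across, 38 mm high, lying flat; origin under its centre.
- paste: Bystander: small jar with a white cap, 52 mm across, 50 mm high; origin under its centre.
- pcb: Bystander: populated circuit board, 160 x 100 mm, up to 17 mm high, lying flat; origin under its centre.
- brush: Bystander: cleaning brush 170 mm long, lying along its x; origin under its centre.
- driver: Bystander: screwdriver 170 mm long, lying along its x; origin under its centre.
- cleaner: Bystander: bottle 60 mm across, 130 mm high; origin under its centre.
- reel: Bystander: component reel 178 mm across, 12 mm thick, lying flat; origin under its centre.
There are look-alikes about, which are no part of the job. Leave any blue, brown or purple look-alike of the part that bears jaw_mid alone.

How it is judged:
On the way:
1. the jaw is threaded on the spigot and pressing the ball in (x of jaw_mid in the frame of holder between -0.257 and -0.126 m and y of jaw_mid in the frame of holder between -0.003 and 0.003 m and z of jaw_mid in the frame of holder between 0.112 and 0.118 m and value of joint ball above 0.001 m), for 0.05 s.
At the end, for the whole second after the job is handed in: The jaw is past the ball and home: its mouth face 87 to 163 mm from the holder's origin along the rail, within 2.5 mm of the rail's axis, straight and upright to 3 degrees, the ball out again (pressed in under 1 mm), the jaw let go and at rest (x of jaw_mouth in the frame of holder between -0.163 and -0.087 m and y of jaw_mid in the frame of holder between -0.0025 and 0.0025 m and z of jaw_mid in the frame of holder between 0.1125 and 0.1175 m and angle between the x axis of jaw_mid and the x axis of holder, either way round below 0.06 rad and angle between jaw_mid's own z axis and vertical below 0.06 rad and value of joint ball below 0.001 m and contact force between jaw and the fingers below 0.05 N and linear speed of jaw below 0.01 m/s); the robot touches nothing.
It fails at once if the jaw is forced: pressed on the holder with more than 35 N (contact force between jaw and holder above 35 N).
It fails at once if another thing on the bench is moved by more than 30 mm (distance of any of lens, paste, pcb, brush, driver, cleaner, reel from where it was at the start of the episode above 0.03 m).
It also fails if it takes over 58 s, if anything falls off the work surface, if the arm or the gripper's body presses on something with over 40 N, if the wrist force passes 120 N, or if a joint passes its speed limit or range.

## Working session

There is one attempt and no reset: what is moved stays moved. The work goes in short steps, Python scripts to look and compute and a tool call to move; the robot and the scene stay as the last step left them, time stands still between calls to the robot, and variables do not carry over. Pictures are saved under pics/ and viewed, at most 10 in all, crops included, and the job is handed in when it is done.

Besides the shell and the picture viewer there is one more tool, called after "Call:" in YAML: its name, and indented under it one key for each argument. arm_command: Moves the arm, as the interface text tells. Its arguments: {"type":"object","properties":{"moves":{"type":"array"},"force":{"type":"number"}},"required":["moves"]}

```bash
mkdir -p pics; cat > h.py <<'E'
from rig import *
import numpy as np, cv2
from scipy.spatial.transform import Rotation as R
def cam(p):
    if "extrinsics" in p: return np.array(p["extrinsics"])
    s=read_state(); T=np.eye(4); T[:3,:3]=R.from_quat(s["tcp_rot"]).as_matrix(); T[:3,3]=s["eef_pos"]
    return T@np.array(p["tool_from_camera"])
def ray(p,c,T=None):
    T=cam(p) if T is None else T
    r,cc=c[0]*384,c[1]*512
    d=T[:3,:3]@np.array([(cc-p["cx"])/p["fx"],(r-p["cy"])/p["fy"],1]); return T[:3,3],d
def atz(p,c,z,T=None):
    o,d=ray(p,c,T); return o+d*(z-o[2])/d[2]
def proj(p,X,T=None):
    T=cam(p) if T is None else T
    q=np.linalg.inv(T)@np.r_[X,1]; return np.array([p["fx"]*q[0]/q[2]+p["cx"],p["fy"]*q[1]/q[2]+p["cy"]])
def tri(rays):
    A=0;b=0
    for o,d in rays:
        d=d/np.linalg.norm(d);M=np.eye(3)-np.outer(d,d);A=A+M;b=b+M@o
    return np.linalg.solve(A,b)
E
python3 - <<'E'
from h import *
np.set_printoptions(precision=4,suppress=True)
print(read_state())
ims=[]
Z=dict(jaw_mid=.026,jaw_mouth=.026,holder=0,spigot_side=.115)
for n in("top","side"):
    p=snapshot(n); ims.append(p["color"]); print(n,p["fx"],cam(p))
    for q in Z:
        for d in spot_point(p,q)[:4]: print(n,q,round(d["score"],2),np.array(d["centre"])*[384,512],atz(p,d["centre"],Z[q]))
    cv2.imwrite(f"pics/{n}0.png",cv2.resize(p["color"][:,:,::-1],(800,600)))
E
```

```text
{'t': 0.0, 'qpos': array([ 1.6007,  0.0408,  0.0838, -0.0005, -1.6155, -0.3337]), 'joint_velocities': array([-0.    , -0.0004, -0.0008, -0.0013, -0.    , -0.0007]), 'joint_efforts': array([ -0.0008, -36.8196,  34.7407,   6.9319,  -0.0054,   0.    ]), 'eef_pos': array([0.1793, 0.5722, 0.2303]), 'tcp_rot': array([ 0.9885, -0.1513, -0.0001,  0.0009]), 'force': array([-0.3478,  0.0506,  0.0576]), 'wrist_torque': array([-0.0214,  0.0179,  0.0145]), 'grasp_force': 0.0, 'grip_width': 1.0001797527944896}
top 373.41714342738976 [[ 0.0837 -0.9701  0.2277  0.356 ]
 [-0.9965 -0.0821  0.0166  0.0094]
 [ 0.0026 -0.2283 -0.9736  1.0322]
 [ 0.      0.      0.      1.    ]]
top jaw_mid 0.9 [281.2032 312.5248] [ 0.3659 -0.1299  0.026 ]
top jaw_mid 0.84 [293.4912 362.1888] [ 0.3456 -0.2605  0.026 ]
top jaw_mid 0.81 [198.9888 307.712 ] [ 0.5853 -0.1052  0.026 ]
top jaw_mid 0.76 [245.9136 341.8112] [ 0.4645 -0.2034  0.026 ]
top jaw_mouth 0.85 [211.3152 312.0128] [ 0.5518 -0.1188  0.026 ]
top jaw_mouth 0.76 [272.1024 301.824 ] [ 0.3869 -0.1005  0.026 ]
top jaw_mouth 0.63 [245.7984 329.216 ] [ 0.4619 -0.16
[... 179 characters left out ...]
0.4156  0.0531]
 [-0.641  -0.5916  0.489  -0.5683]
 [ 0.0072 -0.6417 -0.7669  0.9833]
 [ 0.      0.      0.      1.    ]]
side jaw_mid 0.87 [268.3008 233.3184] [ 0.3591 -0.1328  0.026 ]
side jaw_mid 0.78 [264.8064 279.296 ] [ 0.4593 -0.2023  0.026 ]
side jaw_mid 0.65 [306.8928 256.1024] [ 0.3364 -0.2526  0.026 ]
side jaw_mid 0.57 [221.6064 290.5088] [ 0.5785 -0.1191  0.026 ]
side jaw_mouth 0.76 [296.1024 266.2912] [ 0.3745 -0.2472  0.026 ]
side jaw_mouth 0.68 [258.5088 277.4016] [ 0.4683 -0.1849  0.026 ]
side jaw_mouth 0.57 [222.6816 281.4976] [ 0.556  -0.1053  0.026 ]
side holder 0.97 [162.3168 206.8992] [0.544  0.2461 0.    ]
side spigot_side 0.69 [175.9104 230.4   ] [0.5069 0.0648 0.115 ]
```

View pics/top0.png

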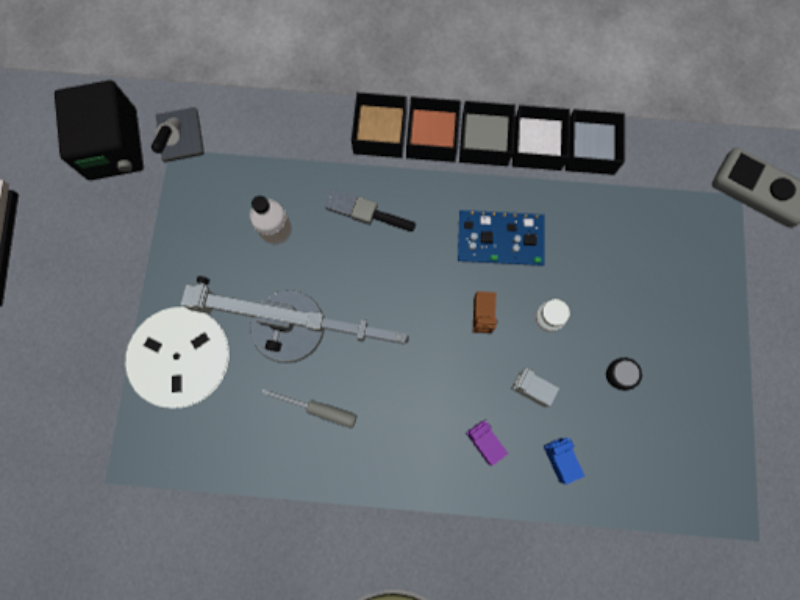

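View pics/side0.png

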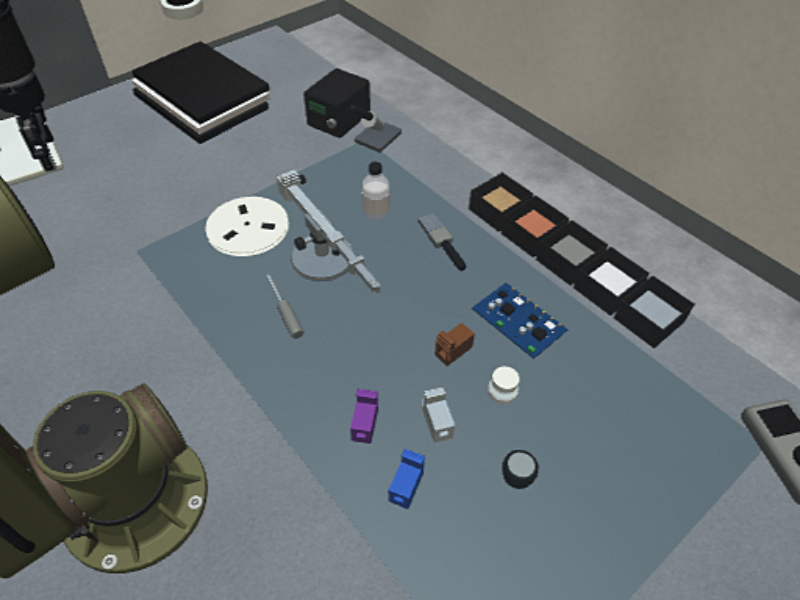

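The grey (plain) jaw is at about (536,388) in the top view, with its plate/mouth at (520,380). The spigot tip is at about (407,339), the collar at (362,330), and the rail runs to (195,296).

```bash
python3 - <<'E'
from h import *
np.set_printoptions(precision=4,suppress=True)
t=snapshot("top"); s=snapshot("side"); w=snapshot("wrist"); print(w["tool_from_camera"],w["fx"],w["cx"],w["cy"])
f=lambda x,y:(y/600,x/800)
tip=tri([ray(t,f(407,338)),ray(s,f(378,287))]);far=tri([ray(t,f(195,297)),ray(s,f(289,183))]);col=tri([ray(t,f(362,330)),ray(s,f(345,240))])
print("tip",tip,"col",col,"far",far)
a=atz(t,f(407,338),.118);b=atz(t,f(325,321),.118);c=atz(t,f(205,298),.122);print(a,b,c,np.degrees(np.arctan2(*(b-a)[1::-1])),np.degrees(np.arctan2(*(c-a)[1::-1])))
for p in(t,s):
  pts=[d for d in spot_point(p,"jaw_mid")]+[d for d in spot_point(p,"jaw_mouth")]
  for d in pts:print(p["shot"],round(d["score"],2),atz(p,d["centre"],.026))
E
```

```text
[[-0.0006 -0.9523 -0.3052  0.0774]
 [ 1.     -0.0006  0.0001  0.0003]
 [-0.0003 -0.3052  0.9523 -0.1426]
 [ 0.      0.      0.      1.    ]] 285.505830349213 259.28275531786494 193.4207094304254
tip [0.5113 0.0191 0.1184] col [0.5001 0.0872 0.1931] far [0.5518 0.3679 0.1095]
[0.5106 0.0195 0.118 ] [0.5269 0.1523 0.118 ] [0.5473 0.3476 0.122 ] 82.97491986161252 83.6082472495141
3 0.91 [ 0.3622 -0.1345  0.026 ]
3 0.74 [ 0.4713 -0.2057  0.026 ]
3 0.74 [ 0.5907 -0.1021  0.026 ]
3 0.24 [0.7094 0.2748 0.026 ]
3 0.94 [ 0.3909 -0.0929  0.026 ]
3 0.92 [ 0.47   -0.1696  0.026 ]
3 0.83 [ 0.5531 -0.1199  0.026 ]
3 0.81 [ 0.3805 -0.2429  0.026 ]
4 0.92 [ 0.3406 -0.2561  0.026 ]
4 0.8 [ 0.5777 -0.1165  0.026 ]
4 0.77 [ 0.4602 -0.2006  0.026 ]
4 0.71 [ 0.3575 -0.1357  0.026 ]
4 0.64 [ 0.572  -0.2467  0.026 ]
4 0.84 [ 0.5504 -0.1153  0.026 ]
4 0.82 [ 0.3749 -0.2479  0.026 ]
4 0.68 [0.5698 0.125  0.026 ]
4 0.6 [ 0.4658 -0.1849  0.026 ]
4 0.56 [ 0.3828 -0.109   0.026 ]
```

Call:
arm_command:
  moves:
    - {"translation": [0.477,0.398,-0.02],"rotation": [0,0,1.38],"jaw": 0.75}
    - {"translation": [0.477,0.398,-0.02],"rotation": [0,0,1.38],"jaw": 0.75}
    - {"translation": [0.477,0.398,-0.02],"rotation": [0,0,1.38],"jaw": 0.75}
    - {"translation": [0.477,0.398,-0.02],"rotation": [0,0,1.38],"jaw": 0.75}
    - {"translation": [0.477,0.398,-0.02],"rotation": [0,0,1.38],"jaw": 0.75}
    - {"translation": [0.477,0.398,-0.02],"rotation": [0,0,1.38],"jaw": 0.75}
    - {"translation": [0.477,0.398,-0.02],"rotation": [0,0,1.38],"jaw": 0.75}
    - {"translation": [0.477,0.398,-0.02],"rotation": [0,0,1.38],"jaw": 0.75}
    - {"translation": [0.477,0.398,-0.02],"rotation": [0,0,1.38],"jaw": 0.75}
    - {"translation": [0.477,0.398,-0.02],"rotation": [0,0,1.38],"jaw": 0.75}

```text
t: 1.68
eef_pos: [0.4053, 0.2204, 0.2453]
tcp_rot: [0.711, -0.703, -0.0, -0.001]
force: [2.0, -0.1, 0.0]
grip_width: 0.75
grasp_force: 0.0
```

Call:
arm_command:
  moves:
    - {"translation": [0.171,-0.108,-0.005],"rotation": [0,0,0.125],"jaw": 0.75}
    - {"translation": [0.171,-0.108,-0.005],"rotation": [0,0,0.125],"jaw": 0.75}
    - {"translation": [0.171,-0.108,-0.005],"rotation": [0,0,0.125],"jaw": 0.75}
    - {"translation": [0.171,-0.108,-0.005],"rotation": [0,0,0.125],"jaw": 0.75}
    - {"translation": [0.171,-0.108,-0.005],"rotation": [0,0,0.125],"jaw": 0.75}
    - {"translation": [0.171,-0.108,-0.005],"rotation": [0,0,0.125],"jaw": 0.75}
    - {"translation": [0.171,-0.108,-0.005],"rotation": [0,0,0.125],"jaw": 0.75}
    - {"translation": [0.171,-0.108,-0.005],"rotation": [0,0,0.125],"jaw": 0.75}

```text
t: 2.35
eef_pos: [0.5156, 0.0531, 0.2496]
tcp_rot: [-0.668, 0.744, 0.0, -0.0]
force: [0.6, 0.5, -0.1]
grip_width: 0.751
grasp_force: 0.0
```

```bash
python3 - <<'E'
from h import *
np.set_printoptions(precision=4,suppress=True)
s=read_state();print(s["eef_pos"],s["tcp_rot"],s["force"])
p=snapshot("wrist");T=cam(p)
np.savez("w1.npz",T=T,c=p["color"],K=[p["fx"],p["fy"],p["cx"],p["cy"]])
cv2.imwrite("pics/w1.png",cv2.resize(p["color"][:,:,::-1],(800,600),interpolation=cv2.INTER_CUBIC))
for q in("spigot_side","ball"):
  for d in spot_point(p,q)[:2]:print(q,d["score"],d["centre"],atz(p,d["centre"],.115,T))
E
```

```text
[0.5156 0.0531 0.2496] [-0.6676  0.7445  0.0001 -0.0001] [ 0.5727  0.5149 -0.0729]
spigot_side 0.96 [0.5427, 0.5061] [0.5177 0.0805 0.115 ]Traceback (most recent call last):
  File "<stdin>", line 8, in <module>
ValueError: it knows: brush, cleaner, driver, holder, jaw_mid, jaw_mouth, lens, paste, pcb, reel, spigot_side
```

View pics/w1.png

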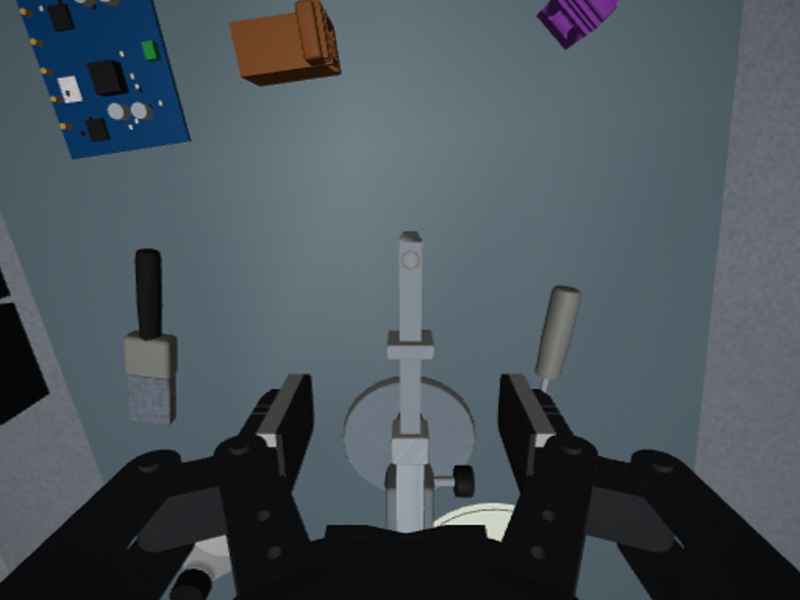

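The wrist view shows the spigot clearly: tip at (411,233), ball at (410,260), collar front edge at y≈337 (x 388–433), and the bar edges at x≈399/422.

```bash
python3 - <<'E'
from h import *
np.set_printoptions(precision=4,suppress=True)
z=np.load("w1.npz");T=z["T"];c=cv2.cvtColor(z["c"],cv2.COLOR_RGB2GRAY).astype(float);fx,fy,cx,cy=z["K"]
p=dict(fx=fx,fy=fy,cx=cx,cy=cy)
g=np.diff(c,axis=1)
def sub(v): # gradient-weighted location
    v=np.abs(v);v=v*(v>.3*v.max());return (v*np.arange(len(v))).sum()/v.sum()
def W(x,y,zz): return atz(p,((y+.5)/384,(x+.5)/512),zz,T)
L=[];Rr=[]
for r in list(range(172,206,2)):
    l=sub(g[r,249:262])+249.5; rr=sub(g[r,263:276])+263.5
    L.append(W(l,r,.122));Rr.append(W(rr,r,.122))
L=np.array(L);Rr=np.array(Rr);M=(L+Rr)/2
print("width",np.linalg.norm(L-Rr,axis=1))
k=np.polyfit(M[:,1],M[:,0],1);print("yaw",90-np.degrees(np.arctan(k[0])),"x at y=.02,.07",np.polyval(k,[.02,.07]))
# column profile along the spigot
col=c[145:232,258:267].mean(1);print(np.round(col).astype(int))
for n,x,y,zz in(("tip",411,233,.1195),("ball",410.5,260,.124),("collar top front",410.5,333,.13)): print(n,W(x*.64-.5,y*.64-.5,zz))
cv2.imwrite("pics/w1c.png",cv2.resize(z["c"][140:250,215:315,::-1],None,fx=6,fy=5.4,interpolation=cv2.INTER_NEAREST))
E
```

```text
width [0.0105 0.0142 0.0143 0.0143 0.0143 0.0144 0.0138 0.0138 0.0138 0.0139
 0.0142 0.0139 0.014  0.014  0.0138 0.0143 0.0144]
yaw 84.07651722773358 x at y=.02,.07 [0.5075 0.5127]
[114 113 110  64  63  64  67  74  84  98 129 135 135 135 135 130 123 127
 133 137 138 139 139 137 134 127 123 133 135 135 135 135 135 135 135 135
 135 135 135 135 135 135 135 135 135 135 135 135 135 135 135 135 135 135
 135 135 135 135 135 135 136 136 136 136 136 136 136 136 136 136 137 137
 135  97  63  69 118 136 139 139 139 139 139 139 135 130 134]
tip [0.5073 0.019  0.1195]
ball [0.5093 0.0348 0.124 ]
collar top front [0.5141 0.0802 0.13  ]
```

View pics/w1c.png

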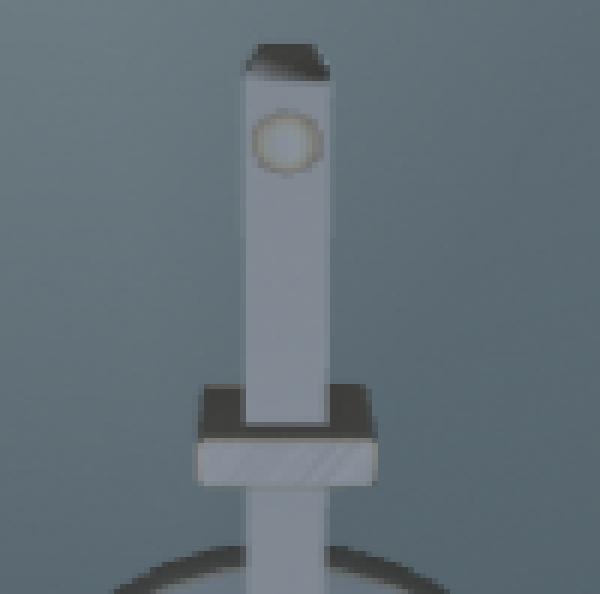

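```bash
python3 - <<'E'
from h import *
np.set_printoptions(precision=4,suppress=True)
z=np.load("w1.npz");T=z["T"];fx,fy,cx,cy=z["K"];p=dict(fx=fx,fy=fy,cx=cx,cy=cy)
W=lambda x,y,zz:atz(p,(y/384,x/512),zz,T)
for n,x,y,zz in(("shoulder",262.8,154.8,.122),("stop",262.8,218.7,.122),("collar top",262.8,221.1,.13),("ball",262.8,166.6,.1235)):print(n,W(x,y,zz))
a,b=W(262.8,154.8,.122),W(262.8,218.7,.122);print(np.linalg.norm(a-b))
E
```

```text
shoulder [0.5081 0.024  0.122 ]
stop [0.5149 0.0894 0.122 ]
collar top [0.5149 0.0887 0.13  ]
ball [0.5092 0.0351 0.1235]
0.06581078105629601
```

Call:
arm_command:
  moves:
    - {"translation": [0.26,0.023,0.08],"rotation": [0,0,0.29],"jaw": 0.75}
    - {"translation": [0.26,0.023,0.08],"rotation": [0,0,0.29],"jaw": 0.75}
    - {"translation": [0.26,0.023,0.08],"rotation": [0,0,0.29],"jaw": 0.75}
    - {"translation": [0.26,0.023,0.08],"rotation": [0,0,0.29],"jaw": 0.75}
    - {"translation": [0.26,0.023,0.08],"rotation": [0,0,0.29],"jaw": 0.75}
    - {"translation": [0.26,0.023,0.08],"rotation": [0,0,0.29],"jaw": 0.75}
    - {"translation": [0.26,0.023,0.08],"rotation": [0,0,0.29],"jaw": 0.75}
    - {"translation": [0.26,0.023,0.08],"rotation": [0,0,0.29],"jaw": 0.75}
    - {"translation": [0.26,0.023,0.08],"rotation": [0,0,0.29],"jaw": 0.75}

```text
t: 3.2
eef_pos: [0.4644, -0.2028, 0.1695]
tcp_rot: [-0.553, 0.833, 0.0, -0.0]
force: [0.5, 1.2, -0.2]
grip_width: 0.751
grasp_force: 0.0
```

```bash
python3 - <<'E'
from h import *
np.set_printoptions(precision=4,suppress=True)
s=read_state();print(s["eef_pos"],s["tcp_rot"],s["force"])
p=snapshot("wrist");T=cam(p)
np.savez("w2.npz",T=T,c=p["color"],K=[p["fx"],p["fy"],p["cx"],p["cy"]])
cv2.imwrite("pics/w2.png",cv2.resize(p["color"][:,:,::-1],(800,600),interpolation=cv2.INTER_CUBIC))
for q in("jaw_mid","jaw_mouth"):
  for d in spot_point(p,q)[:3]:print(q,d["score"],np.array(d["centre"])*[600,800],atz(p,d["centre"],.026,T))
E
```

```text
[ 0.4644 -0.2028  0.1695] [-0.5532  0.8331  0.0001 -0.0002] [ 0.5401  1.2346 -0.1825]
jaw_mid 0.95 [121.74 557.36] [ 0.3419 -0.2588  0.026 ]
jaw_mid 0.86 [327.06 592.16] [ 0.3581 -0.1234  0.026 ]
jaw_mid 0.77 [452.52 308.4 ] [ 0.5832 -0.108   0.026 ]
jaw_mouth 0.97 [369.06 567.68] [ 0.3826 -0.0992  0.026 ]
jaw_mouth 0.86 [321.9  409.84] [ 0.4721 -0.1754  0.026 ]
jaw_mouth 0.83 [439.38 348.88] [ 0.5501 -0.1066  0.026 ]
```

View pics/w2.png

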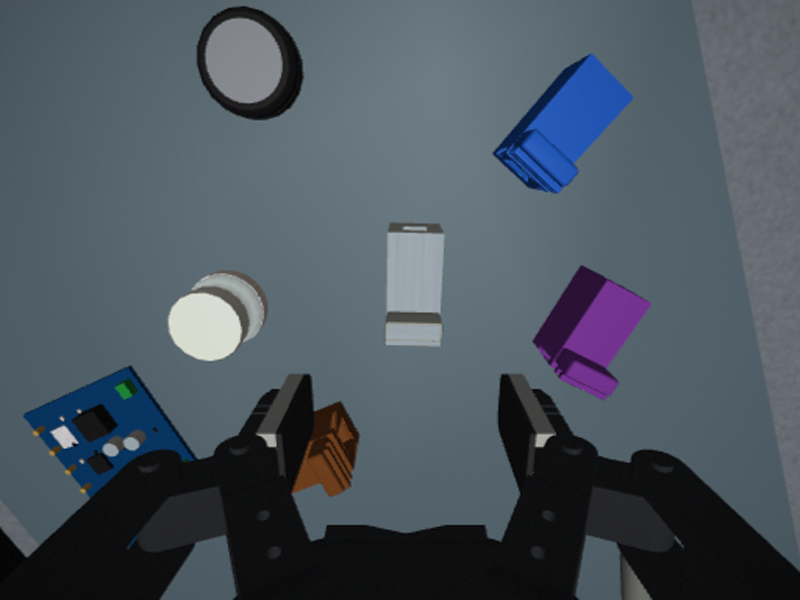

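The grey jaw stands square to the tool: top-face back edge at y≈234 (x 388–443), plate from y≈313 to 345, lips facing down in the picture (towards the gripper).

```bash
python3 - <<'E'
from h import *
np.set_printoptions(precision=4,suppress=True)
z=np.load("w2.npz");T=z["T"];c=cv2.cvtColor(z["c"],cv2.COLOR_RGB2GRAY).astype(float);fx,fy,cx,cy=z["K"];p=dict(fx=fx,fy=fy,cx=cx,cy=cy)
W=lambda x,y,zz:atz(p,(y/384,x/512),zz,T)
g=np.abs(np.diff(c,axis=1))
def sub(v): v=v*(v>.4*v.max());return (v*np.arange(len(v))).sum()/v.sum()
L=[];Q=[]
for r in range(154,198,2):
    L.append(W(sub(g[r,240:256])+241,r+.5,.044));Q.append(W(sub(g[r,274:292])+275,r+.5,.044))
L=np.array(L);Q=np.array(Q);M=(L+Q)/2
print("w",np.linalg.norm(L-Q,axis=1))
for A in(L,Q,M):
    k=np.polyfit(A[:,1],A[:,0],1);print("yaw",90-np.degrees(np.arctan(k[0])))
col=c[135:225,258:274].mean(1);print(np.round(col).astype(int))
back=W(266,149.5,.044);u=M[0]-M[-1];u=-u/np.linalg.norm(u);print("mean",M.mean(0),"u",u,"back",back)
n=np.array([-u[1],u[0],0]);
lat=(M.mean(0)-back)@n;print("mid",back+u*.033+lat*n)
E
```

```text
w [0.0341 0.0342 0.0342 0.0343 0.0344 0.0342 0.0345 0.0341 0.0342 0.0338
 0.0342 0.0342 0.034  0.0341 0.0342 0.0343 0.0344 0.0343 0.0344 0.034
 0.034  0.0341]
yaw 65.81856240555506
yaw 65.75461125015326
yaw 65.78561689857679
[116 116 116 116 116 116 116 109  72  80 141 155 108  82 155 165 165 165
 165 165 165 164 165 164 164 164 165 164 164 164 164 164 165 164 164 164
 164 164 164 164 164 164 164 164 164 164 164 164 164 164 164 164 164 164
 164 164 164 164 164 164 164 164 164 163 146  69  69  72  72  73  75 104
 155 161 164 163 163 162 163 164 166 165 156 159 161 160 120 108 108 108]
mean [ 0.4548 -0.2093  0.044 ] u [ 0.4072  0.9133 -0.    ] back [ 0.4447 -0.2326  0.044 ]
mid [ 0.4579 -0.2023  0.044 ]
```

Call:
arm_command:
  force: 70
  moves:
    - {"translation": [0.0024,0.0062,0.03],"rotation": [0,0,0.023],"jaw": 0.75}
    - {"translation": [0.0024,0.0062,0.065],"rotation": [0,0,0.023],"jaw": 0.75}
    - {"translation": [0.0024,0.0062,0.1],"rotation": [0,0,0.023],"jaw": 0.75}
    - {"translation": [0.0024,0.0062,0.13],"rotation": [0,0,0.023],"jaw": 0.75}
    - {"translation": [0.0024,0.0062,0.15],"rotation": [0,0,0.023],"jaw": 0.75}
    - {"translation": [0.0024,0.0062,0.16],"rotation": [0,0,0.023],"jaw": 0.75}
    - {"translation": [0.0024,0.0062,0.1635],"rotation": [0,0,0.023],"jaw": 0.75}
    - {"translation": [0.0024,0.0062,0.1635],"rotation": [0,0,0.023],"jaw": 0.75}

```text
t: 4.02
eef_pos: [0.4587, -0.2021, 0.0067]
tcp_rot: [-0.544, 0.839, -0.0, -0.0]
force: [-0.3, -0.4, 0.1]
grip_width: 0.75
grasp_force: 0.0
```

Call:
arm_command:
  force: 70
  moves:
    - {"translation": [0,0,0],"rotation": [0,0,0],"jaw": 0.5}
    - {"translation": [0,0,0],"rotation": [0,0,0],"jaw": 0.42}
    - {"translation": [0,0,0],"rotation": [0,0,0],"jaw": 0.3}
    - {"translation": [0,0,0],"rotation": [0,0,0],"jaw": 0.2}
    - {"translation": [0,0,0],"rotation": [0,0,0],"jaw": 0.2}
    - {"translation": [0,0,0],"rotation": [0,0,0],"jaw": 0.2}
    - {"translation": [0,0,0],"rotation": [0,0,0],"jaw": 0.2}
    - {"translation": [0,0,0],"rotation": [0,0,0],"jaw": 0.2}

```text
t: 4.68
eef_pos: [0.4593, -0.2028, 0.0082]
tcp_rot: [-0.544, 0.839, -0.001, 0.001]
force: [-1.6, 1.5, 6.0]
grip_width: 0.386
grasp_force: 70.8
```

```bash
python3 - <<'E'
from h import *
np.set_printoptions(precision=4,suppress=True)
s=read_state()
for k in("t","eef_pos","tcp_rot","force","wrist_torque","grip_width","grasp_force"):print(k,s[k])
E
```

```text
t 4.6833
eef_pos [ 0.4593 -0.2028  0.0082]
tcp_rot [-0.5438  0.8392 -0.0011  0.0011]
force [-1.5862  1.5461  5.9568]
wrist_torque [0.7526 0.4333 0.0106]
grip_width 0.3862511048194687
grasp_force 70.7562259119004
```

Call:
arm_command:
  moves:
    - {"translation": [0,0,-0.02],"rotation": [0,0,0],"jaw": 0.2}
    - {"translation": [0,0,-0.05],"rotation": [0,0,0],"jaw": 0.2}
    - {"translation": [-0.02,0.004,-0.08],"rotation": [0,0,-0.05],"jaw": 0.2}
    - {"translation": [-0.05,0.009,-0.09],"rotation": [0,0,-0.12],"jaw": 0.2}
    - {"translation": [-0.08,0.015,-0.09],"rotation": [0,0,-0.2],"jaw": 0.2}
    - {"translation": [-0.11,0.02,-0.09],"rotation": [0,0,-0.27],"jaw": 0.2}
    - {"translation": [-0.13,0.025,-0.09],"rotation": [0,0,-0.3175],"jaw": 0.2}
    - {"translation": [-0.145,0.03,-0.09],"rotation": [0,0,-0.3175],"jaw": 0.2}
    - {"translation": [-0.157,0.032,-0.09],"rotation": [0,0,-0.3175],"jaw": 0.2}
    - {"translation": [-0.157,0.032,-0.09],"rotation": [0,0,-0.3175],"jaw": 0.2}

```text
t: 5.52
eef_pos: [0.4933, -0.0446, 0.096]
tcp_rot: [-0.67, 0.742, 0.0, 0.0]
force: [-0.6, 0.1, -2.6]
grip_width: 0.388
grasp_force: 70.2
```

```bash
python3 - <<'E'
from h import *
np.set_printoptions(precision=4,suppress=True)
s=read_state()
for k in("t","eef_pos","tcp_rot","force","wrist_torque","grip_width","grasp_force"):print(k,s[k])
p=snapshot("wrist");T=cam(p)
np.savez("w3.npz",T=T,c=p["color"],K=[p["fx"],p["fy"],p["cx"],p["cy"]])
cv2.imwrite("pics/w3.png",cv2.resize(p["color"][96:,100:420,::-1],(800,720))[:600])
q=snapshot("side");np.savez("s3.npz",T=cam(q),c=q["color"],K=[q["fx"],q["fy"],q["cx"],q["cy"]])
cv2.imwrite("pics/s3.png",cv2.resize(q["color"][130:250,180:320,::-1],(700,600),interpolation=cv2.INTER_CUBIC))
E
```

```text
t 5.5167
eef_pos [ 0.4933 -0.0446  0.096 ]
tcp_rot [-0.6701  0.7422  0.0003  0.0001]
force [-0.5648  0.1275 -2.5513]
wrist_torque [-0.0974  0.0044  0.0433]
grip_width 0.388383735275156
grasp_force 70.15808774158359
```

View pics/w3.png

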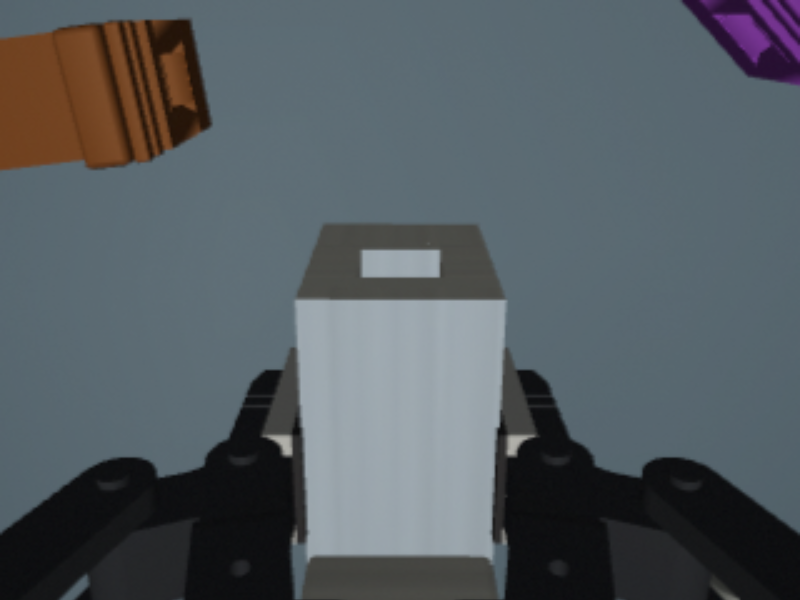

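View pics/s3.png

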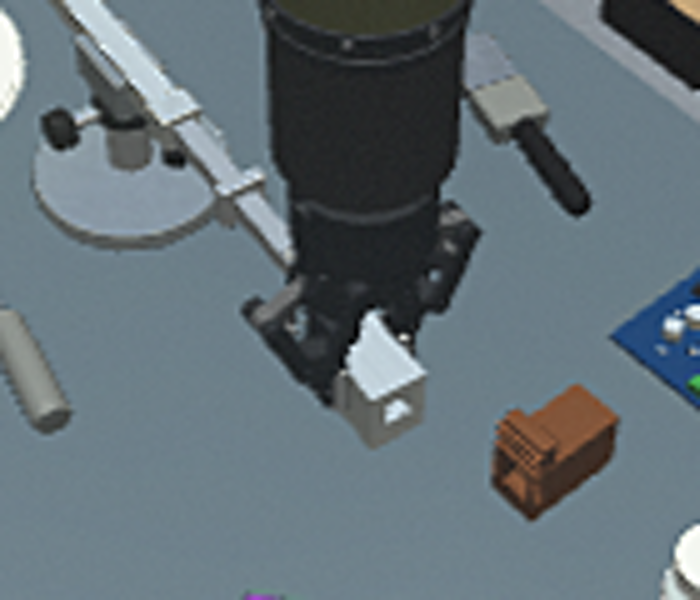

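The jaw is held square: its back face is at crop (298–504, 223–299), the hole at (362–440, 250–277), and the plate's base at y≈555. The side view shows it upright in front of the spigot.

```bash
python3 - <<'E'
from h import *
np.set_printoptions(precision=4,suppress=True)
z=np.load("w3.npz");T=z["T"];fx,fy,cx,cy=z["K"];K=np.array([[fx,0,cx],[0,fy,cy],[0,0,1]])
obj=np.array([[-33,17,18],[-33,-17,18],[-33,17,-26],[-33,-17,-26],[17,17,18],[17,-17,18],[-33,7.7,7.7],[-33,-7.7,7.7],[-33,7.7,-7.7],[-33,-7.7,-7.7]])*1e-3
# image left/right: tool y = image right; world y-left of jaw (+y) is at picture right or left -> try both
im=np.array([[298,299],[504,299],[323,223],[478,223],[306,555],[494,555],[362,277],[440,277],[362,250],[440,250]],float)/2.5+[100,96]
s=read_state();
v=np.array([np.cos(np.radians(84.07)),np.sin(np.radians(84.07)),0]);n=np.array([-v[1],v[0],0]);S=np.array([.5148,.0890,.115])
ok,r,t=cv2.solvePnP(obj,im,K,None)
C=np.eye(4);C[:3,:3]=cv2.Rodrigues(r)[0];C[:3,3]=t.ravel();J=T@C
pr=cv2.projectPoints(obj,r,t,K,None)[0].reshape(-1,2);print("resid",np.abs(pr-im).max())
print("jaw mid",J[:3,3],"\n",J[:3,:3]);print("yaw",np.degrees(np.arctan2(J[1,0],J[0,0])))
d=J[:3,3]-S;print("along",d@v,"lat",d@n,"z",d[2])
d=s["eef_pos"]-S;print("TCP along",d@v,"lat",d@n,"z",d[2])
q=s["tcp_rot"];print("tool x yaw",np.degrees(R.from_quat(q).as_euler("ZYX")))
E
```

```text
resid 1.9919339517121273
jaw mid [ 0.4772 -0.1997  0.3636] 
 [[-0.1048 -0.9945 -0.0016]
 [-0.9945  0.1048  0.0051]
 [-0.0049  0.0021 -1.    ]]
yaw -96.01686203569602
along -0.291089046078072 lat 0.007585236022596073 z 0.24863332623670598
TCP along -0.13685500759350305 lat 0.0077143530469662835 z -0.018947217098079727
tool x yaw [-95.9143  -0.0127 179.9734]
```

```bash
python3 - <<'E'
from h import *
np.set_printoptions(precision=4,suppress=True)
z=np.load("w3.npz");T=z["T"];fx,fy,cx,cy=z["K"];K=np.array([[fx,0,cx],[0,fy,cy],[0,0,1]])
obj=np.array([[-33,-17,18],[-33,17,18],[-33,-17,-26],[-33,17,-26],[17,-17,18],[17,17,18],[-33,-7.7,7.7],[-33,7.7,7.7],[-33,-7.7,-7.7],[-33,7.7,-7.7]])*1e-3
im=np.array([[298,299],[504,299],[323,223],[478,223],[306,555],[494,555],[362,277],[440,277],[362,250],[440,250]],float)/2.5+[100,96]
v=np.array([np.cos(np.radians(84.07)),np.sin(np.radians(84.07)),0]);n=np.array([-v[1],v[0],0]);S=np.array([.5148,.0890,.115])
ok,r,t=cv2.solvePnP(obj,im,K,None)
C=np.eye(4);C[:3,:3]=cv2.Rodrigues(r)[0];C[:3,3]=t.ravel();J=T@C
pr=cv2.projectPoints(obj,r,t,K,None)[0].reshape(-1,2);print("resid",(pr-im).round(1))
print("jaw mid",J[:3,3],"\n",J[:3,:3])
d=J[:3,3]-S;print("along",d@v,"lat",d@n,"z",d[2])
E
```

```text
resid [[-0.8 -0.1]
 [ 0.9  0.1]
 [ 0.2  0.5]
 [-0.1  0.6]
 [ 0.5 -0.6]
 [-0.3 -0.4]
 [-2.  -0. ]
 [ 1.9  0.1]
 [-0.2 -0. ]
 [ 0.   0. ]]
jaw mid [ 0.4919 -0.0469  0.1136] 
 [[ 0.1048 -0.9945  0.0016]
 [ 0.9945  0.1048 -0.0051]
 [ 0.0049  0.0021  1.    ]]
along -0.13758941822460136 lat 0.0087490739802399 z -0.0013525658678986002
```

Call:
arm_command:
  moves:
    - {"translation": [0,-0.0087,-0.0013],"rotation": [0,0,0],"jaw": 0.2}
    - {"translation": [-0.01,-0.0087,-0.0013],"rotation": [0,0,0],"jaw": 0.2}
    - {"translation": [-0.02,-0.0087,-0.0013],"rotation": [0,0,0],"jaw": 0.2}
    - {"translation": [-0.027,-0.0087,-0.0013],"rotation": [0,0,0],"jaw": 0.2}
    - {"translation": [-0.03,-0.0087,-0.0013],"rotation": [0,0,0],"jaw": 0.2}
    - {"translation": [-0.03,-0.0087,-0.0013],"rotation": [0,0,0],"jaw": 0.2}

```text
t: 6.12
eef_pos: [0.5048, -0.0167, 0.0974]
tcp_rot: [-0.67, 0.742, 0.0, -0.0]
force: [-0.4, -0.5, -2.5]
grip_width: 0.391
grasp_force: 70.3
```

Call:
arm_command:
  moves:
    - {"translation": [-0.002,0,0],"rotation": [0,0,0],"jaw": 0.2}
    - {"translation": [-0.004,0,0],"rotation": [0,0,0],"jaw": 0.2}
    - {"translation": [-0.005,0,0],"rotation": [0,0,0],"jaw": 0.2}
    - {"translation": [-0.006,0,0],"rotation": [0,0,0],"jaw": 0.2}
    - {"translation": [-0.007,0,0],"rotation": [0,0,0],"jaw": 0.2}
    - {"translation": [-0.007,0,0],"rotation": [0,0,0],"jaw": 0.2}

```text
t: 6.62
eef_pos: [0.5056, -0.0104, 0.0976]
tcp_rot: [-0.67, 0.743, -0.0, -0.0]
force: [-0.8, -0.2, -1.8]
grip_width: 0.392
grasp_force: 70.3
```

```bash
cat > st.py <<'E'
from h import *
np.set_printoptions(precision=4,suppress=True)
s=read_state();v=np.array([.1033,.9947,0]);n=np.array([-v[1],v[0],0]);B=np.array([v,n,[0,0,1]]);S=np.array([.5148,.0890,.115])
d=B@(s["eef_pos"]-S)
print("t",s["t"],"TCP along/lat/z",d,"mouth past tip",d[0]+.033+.07,"F v/n/z",B@s["force"],"M",B@s["wrist_torque"],"grip",s["grasp_force"],s["grip_width"],"eul",np.degrees(R.from_quat(s["tcp_rot"]).as_euler("ZYX")))
E
python3 st.py
```

```text
t 6.6167 TCP along/lat/z [-0.0998 -0.0011 -0.0174] mouth past tip 0.0032197469541266344 F v/n/z [-0.2556  0.7473 -1.8032] M [-0.0218 -0.0278  0.0174] grip 70.28980503324419 0.39171987509958495 eul [ -95.9291   -0.0029 -179.9973]
```

Call:
arm_command:
  moves:
    - {"translation": [-0.001,0,0],"rotation": [0,0,0],"jaw": 0.2}
    - {"translation": [-0.002,0,0],"rotation": [0,0,0],"jaw": 0.2}
    - {"translation": [-0.003,0,0],"rotation": [0,0,0],"jaw": 0.2}
    - {"translation": [-0.003,0,0],"rotation": [0,0,0],"jaw": 0.2}

```text
t: 6.95
eef_pos: [0.5059, -0.0073, 0.0975]
tcp_rot: [-0.67, 0.743, -0.0, -0.0]
force: [1.2, -0.3, -3.2]
grip_width: 0.387
grasp_force: 70.3
```

```bash
python3 st.py
```

```text
t 6.95 TCP along/lat/z [-0.0967 -0.0011 -0.0175] mouth past tip 0.006287492549937032 F v/n/z [-0.1414 -1.2332 -3.2361] M [ 0.0132  0.0354 -0.003 ] grip 70.28966618701816 0.3872675788926996 eul [-95.9252  -0.0039 179.9997]
```

Call:
arm_command:
  moves:
    - {"translation": [-0.001,0,0],"rotation": [0,0,0],"jaw": 0.2}
    - {"translation": [-0.002,0,0],"rotation": [0,0,0],"jaw": 0.2}
    - {"translation": [-0.003,0,0],"rotation": [0,0,0],"jaw": 0.2}
    - {"translation": [-0.003,0,0],"rotation": [0,0,0],"jaw": 0.2}

```text
t: 7.28
eef_pos: [0.5062, -0.0043, 0.0975]
tcp_rot: [-0.67, 0.743, -0.0, -0.0]
force: [-0.2, -0.0, -3.3]
grip_width: 0.391
grasp_force: 70.3
```

```bash
python3 st.py
```

```text
t 7.2833 TCP along/lat/z [-0.0937 -0.0011 -0.0175] mouth past tip 0.00931931112138476 F v/n/z [-0.0565  0.245  -3.2987] M [0.0144 0.0244 0.0431] grip 70.29032507445663 0.3912340215228057 eul [ -95.921    -0.0033 -179.9972]
```

Call:
arm_command:
  moves:
    - {"translation": [-0.001,0,0],"rotation": [0,0,0],"jaw": 0.2}
    - {"translation": [-0.002,0,0],"rotation": [0,0,0],"jaw": 0.2}
    - {"translation": [-0.003,0,0],"rotation": [0,0,0],"jaw": 0.2}
    - {"translation": [-0.003,0,0],"rotation": [0,0,0],"jaw": 0.2}

```text
t: 7.62
eef_pos: [0.5065, -0.0013, 0.0975]
tcp_rot: [-0.67, 0.743, -0.0, 0.0]
force: [-1.1, -0.0, -3.1]
grip_width: 0.392
grasp_force: 70.3
```

```bash
python3 st.py
```

```text
t 7.6167 TCP along/lat/z [-0.0907 -0.0011 -0.0175] mouth past tip 0.012322691783038159 F v/n/z [-0.1179  1.086  -3.0966] M [ 0.0421  0.0246 -0.05  ] grip 70.29046897776425 0.39176318765930745 eul [ -95.9219   -0.003  -179.9963]
```

Call:
arm_command:
  moves:
    - {"translation": [-0.001,0,0],"rotation": [0,0,0],"jaw": 0.2}
    - {"translation": [-0.002,0,0],"rotation": [0,0,0],"jaw": 0.2}
    - {"translation": [-0.002,0,0],"rotation": [0,0,0],"jaw": 0.2}

```text
t: 7.87
eef_pos: [0.5067, 0.0007, 0.0975]
tcp_rot: [-0.67, 0.743, -0.0, -0.0]
force: [0.2, -0.0, -2.9]
grip_width: 0.392
grasp_force: 70.3
```

```bash
python3 st.py
```

```text
t 7.8667 TCP along/lat/z [-0.0887 -0.0011 -0.0175] mouth past tip 0.01428902501895904 F v/n/z [ 0.0149 -0.1682 -2.8943] M [0.0228 0.0089 0.0217] grip 70.29074939433485 0.3915344286032486 eul [ -95.9226   -0.0053 -179.9986]
```

Call:
arm_command:
  moves:
    - {"translation": [-0.001,0,0],"rotation": [0,0,0],"jaw": 0.2}
    - {"translation": [-0.002,0,0],"rotation": [0,0,0],"jaw": 0.2}
    - {"translation": [-0.002,0,0],"rotation": [0,0,0],"jaw": 0.2}

```text
t: 8.12
eef_pos: [0.507, 0.0024, 0.0979]
tcp_rot: [-0.67, 0.743, -0.0, -0.0]
force: [-0.7, -1.0, 0.2]
grip_width: 0.393
grasp_force: 70.3
```

```bash
python3 st.py; python3 - <<'E'
from h import *
q=snapshot("top")
c=proj(q,[.507,.02,.13]).astype(int);print(c)
cv2.imwrite("pics/t4.png",cv2.resize(q["color"][c[1]-50:c[1]+50,c[0]-65:c[0]+65,::-1],(780,600),interpolation=cv2.INTER_CUBIC))
E
```

```text
t 8.1167 TCP along/lat/z [-0.087  -0.0012 -0.0171] mouth past tip 0.016007855708288193 F v/n/z [-1.1016  0.62    0.2429] M [ 0.1056  0.3259 -0.0173] grip 70.33137251157314 0.39292607308853766 eul [ -95.9298   -0.0334 -179.9758]
[260 216]
```

View pics/t4.png

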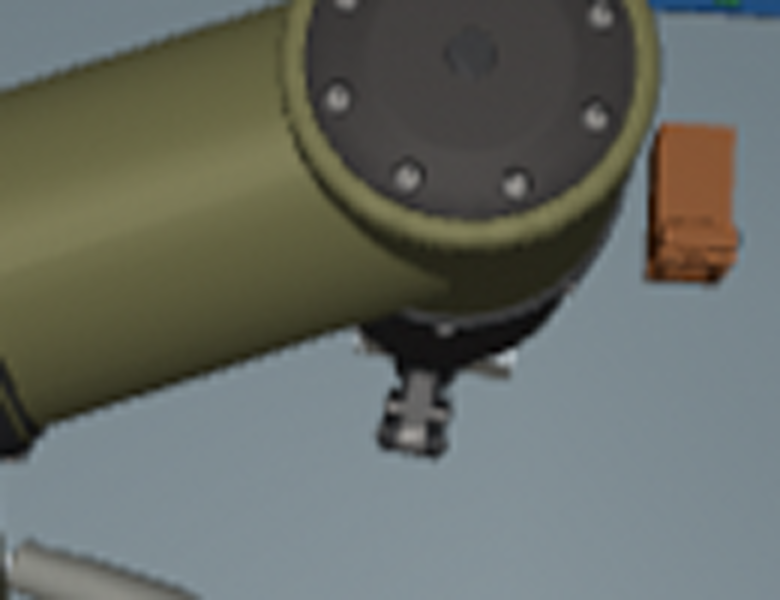

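The top view is blocked by the arm. The force readings show the ball starting to lift the jaw (+3 N in z, −1 N along the rail), so I'm carrying on gently.

Call:
arm_command:
  moves:
    - {"translation": [-0.001,0,0],"rotation": [0,0,0],"jaw": 0.2}
    - {"translation": [-0.002,0,0],"rotation": [0,0,0],"jaw": 0.2}
    - {"translation": [-0.002,0,0],"rotation": [0,0,0],"jaw": 0.2}

```text
t: 8.42
eef_pos: [0.507, 0.0031, 0.098]
tcp_rot: [-0.669, 0.743, -0.001, -0.001]
force: [-0.6, -6.7, -0.0]
grip_width: 0.388
grasp_force: 70.5
```

```bash
python3 st.py
```

```text
t 8.4167 TCP along/lat/z [-0.0863 -0.0011 -0.017 ] mouth past tip 0.01671372954272493 F v/n/z [-6.6812 -0.1242 -0.034 ] M [-0.0404  2.2296  0.0002] grip 70.46069189440459 0.3879683360339031 eul [ -95.9684   -0.1648 -179.998 ]
```

Call:
arm_command:
  moves:
    - {"translation": [-0.0008,0,0],"rotation": [0,0,0],"jaw": 0.2}
    - {"translation": [-0.0015,0,0],"rotation": [0,0,0],"jaw": 0.2}
    - {"translation": [-0.0015,0,0],"rotation": [0,0,0],"jaw": 0.2}

```text
t: 8.67
eef_pos: [0.507, 0.0035, 0.0981]
tcp_rot: [-0.669, 0.743, -0.001, -0.002]
force: [-1.8, -11.4, 1.0]
grip_width: 0.391
grasp_force: 70.5
```

```bash
python3 st.py
```

```text
t 8.6667 TCP along/lat/z [-0.0859 -0.0011 -0.0169] mouth past tip 0.01713759237638146 F v/n/z [-11.533    0.5906   1.0128] M [-0.1662  3.4514 -0.0434] grip 70.48338806256652 0.39051531383815424 eul [-96.0045  -0.2677 179.9789]
```

Call:
arm_command:
  moves:
    - {"translation": [-0.0005,0,0],"rotation": [0,0,0],"jaw": 0.2}
    - {"translation": [-0.001,0,0],"rotation": [0,0,0],"jaw": 0.2}
    - {"translation": [-0.001,0,0],"rotation": [0,0,0],"jaw": 0.2}

```text
t: 8.92
eef_pos: [0.507, 0.0044, 0.098]
tcp_rot: [-0.669, 0.743, -0.001, -0.002]
force: [-1.1, -10.7, 1.2]
grip_width: 0.388
grasp_force: 70.5
```

```bash
python3 st.py
```

```text
t 8.9167 TCP along/lat/z [-0.0849 -0.001  -0.017 ] mouth past tip 0.01806862818035558 F v/n/z [-10.7999   0.0127   1.2282] M [ 0.0173  3.3606 -0.0004] grip 70.48549767583609 0.38825123589747146 eul [-96.0136  -0.2663 179.9672]
```

Call:
arm_command:
  moves:
    - {"translation": [-0.0007,0,0],"rotation": [0,0,0],"jaw": 0.2}
    - {"translation": [-0.0015,0,0],"rotation": [0,0,0],"jaw": 0.2}
    - {"translation": [-0.002,0,0],"rotation": [0,0,0],"jaw": 0.2}
    - {"translation": [-0.002,0,0],"rotation": [0,0,0],"jaw": 0.2}

```text
t: 9.25
eef_pos: [0.5073, 0.0071, 0.098]
tcp_rot: [-0.669, 0.743, -0.001, -0.001]
force: [-1.5, -7.6, 0.5]
grip_width: 0.389
grasp_force: 70.6
```

```bash
python3 st.py
```

```text
t 9.25 TCP along/lat/z [-0.0822 -0.001  -0.017 ] mouth past tip 0.02078322258660323 F v/n/z [-7.7485  0.7461  0.4593] M [0.1553 2.3837 0.0565] grip 70.55888473056257 0.38850335114518875 eul [-95.9918  -0.1912 179.9812]
```

Call:
arm_command:
  moves:
    - {"translation": [-0.001,0,0],"rotation": [0,0,0],"jaw": 0.2}
    - {"translation": [-0.002,0,0],"rotation": [0,0,0],"jaw": 0.2}
    - {"translation": [-0.003,0,0],"rotation": [0,0,0],"jaw": 0.2}
    - {"translation": [-0.004,0,0],"rotation": [0,0,0],"jaw": 0.2}
    - {"translation": [-0.005,0,0],"rotation": [0,0,0],"jaw": 0.2}
    - {"translation": [-0.006,0,0],"rotation": [0,0,0],"jaw": 0.2}

```text
t: 9.75
eef_pos: [0.508, 0.0131, 0.098]
tcp_rot: [-0.669, 0.743, -0.001, -0.001]
force: [-0.4, -8.2, 0.6]
grip_width: 0.39
grasp_force: 70.6
```

```bash
python3 st.py
```

```text
t 9.75 TCP along/lat/z [-0.0762 -0.0011 -0.017 ] mouth past tip 0.026767134619857844 F v/n/z [-8.1598 -0.478   0.6055] M [-0.0244  2.5996  0.0338] grip 70.55685508064926 0.390005716348265 eul [-95.9894  -0.1998 179.9833]
```

Call:
arm_command:
  moves:
    - {"translation": [-0.001,0,0],"rotation": [0,0,0],"jaw": 0.2}
    - {"translation": [-0.0025,0,0.0003],"rotation": [0,0,0],"jaw": 0.2}
    - {"translation": [-0.004,0,0.0003],"rotation": [0,0,0],"jaw": 0.2}
    - {"translation": [-0.0055,0,0.0003],"rotation": [0,0,0],"jaw": 0.2}
    - {"translation": [-0.007,0,0.0003],"rotation": [0,0,0],"jaw": 0.2}
    - {"translation": [-0.0085,0,0.0003],"rotation": [0,0,0],"jaw": 0.2}
    - {"translation": [-0.01,0,0.0003],"rotation": [0,0,0],"jaw": 0.2}
    - {"translation": [-0.0115,0,0.0003],"rotation": [0,0,0],"jaw": 0.2}
    - {"translation": [-0.013,0,0.0003],"rotation": [0,0,0],"jaw": 0.2}

```text
t: 10.5
eef_pos: [0.5095, 0.0261, 0.0979]
tcp_rot: [-0.669, 0.743, -0.001, -0.001]
force: [-1.2, -7.4, 0.5]
grip_width: 0.391
grasp_force: 70.6
```

```bash
python3 st.py
```

```text
t 10.5 TCP along/lat/z [-0.0631 -0.0012 -0.0171] mouth past tip 0.039860911148450334 F v/n/z [-7.5036  0.4361  0.5309] M [-0.0082  2.5513  0.0179] grip 70.64850926399231 0.3910003323340178 eul [ -95.9833   -0.1951 -179.9881]
```

Call:
arm_command:
  moves:
    - {"translation": [-0.0015,0,0],"rotation": [0,0,0],"jaw": 0.2}
    - {"translation": [-0.003,0,0],"rotation": [0,0,0],"jaw": 0.2}
    - {"translation": [-0.0045,0,0],"rotation": [0,0,0],"jaw": 0.2}
    - {"translation": [-0.006,0,0],"rotation": [0,0,0],"jaw": 0.2}
    - {"translation": [-0.0075,0,0],"rotation": [0,0,0],"jaw": 0.2}
    - {"translation": [-0.009,0,0],"rotation": [0,0,0],"jaw": 0.2}
    - {"translation": [-0.0105,0,0],"rotation": [0,0,0],"jaw": 0.2}
    - {"translation": [-0.012,0,0],"rotation": [0,0,0],"jaw": 0.2}
    - {"translation": [-0.0135,0,0],"rotation": [0,0,0],"jaw": 0.2}
    - {"translation": [-0.015,0,0],"rotation": [0,0,0],"jaw": 0.2}

```text
t: 11.33
eef_pos: [0.511, 0.0409, 0.0979]
tcp_rot: [-0.669, 0.743, -0.001, -0.001]
force: [-0.8, -8.1, 1.3]
grip_width: 0.389
grasp_force: 70.6
```

```bash
python3 st.py
```

```text
t 11.3333 TCP along/lat/z [-0.0482 -0.0012 -0.0171] mouth past tip 0.05478853210413236 F v/n/z [-8.0929 -0.0671  1.2708] M [-0.0377  2.6484  0.0069] grip 70.64875996671617 0.3886485773821152 eul [ -95.9865   -0.2025 -179.9963]
```

Call:
arm_command:
  moves:
    - {"translation": [-0.001,0,0],"rotation": [0,0,0],"jaw": 0.2}
    - {"translation": [-0.002,0,0],"rotation": [0,0,0],"jaw": 0.2}
    - {"translation": [-0.003,0,0],"rotation": [0,0,0],"jaw": 0.2}
    - {"translation": [-0.004,0,0],"rotation": [0,0,0],"jaw": 0.2}
    - {"translation": [-0.005,0,0],"rotation": [0,0,0],"jaw": 0.2}
    - {"translation": [-0.006,0,0],"rotation": [0,0,0],"jaw": 0.2}
    - {"translation": [-0.007,0,0],"rotation": [0,0,0],"jaw": 0.2}
    - {"translation": [-0.008,0,0],"rotation": [0,0,0],"jaw": 0.2}
    - {"translation": [-0.009,0,0],"rotation": [0,0,0],"jaw": 0.2}
    - {"translation": [-0.01,0,0],"rotation": [0,0,0],"jaw": 0.2}

```text
t: 12.17
eef_pos: [0.5122, 0.0518, 0.0978]
tcp_rot: [-0.669, 0.743, -0.001, -0.0]
force: [-0.6, -1.5, 1.3]
grip_width: 0.388
grasp_force: 70.7
```

```bash
python3 st.py
```

```text
t 12.1667 TCP along/lat/z [-0.0373 -0.0013 -0.0172] mouth past tip 0.06570826944525915 F v/n/z [-1.5823  0.4279  1.3254] M [ 0.218   0.9712 -0.0005] grip 70.67170217167586 0.3884318944577711 eul [ -95.9646   -0.0957 -179.9706]
```

The drag has dropped from 8 N to 1.6 N, so the ball is dropping into its pocket. I'll ease it on to the stop.

Call:
arm_command:
  moves:
    - {"translation": [-0.001,0,0],"rotation": [0,0,0],"jaw": 0.2}
    - {"translation": [-0.002,0,0],"rotation": [0,0,0],"jaw": 0.2}
    - {"translation": [-0.002,0,0],"rotation": [0,0,0],"jaw": 0.2}

```text
t: 12.42
eef_pos: [0.5124, 0.0557, 0.0969]
tcp_rot: [-0.67, 0.743, 0.001, 0.001]
force: [0.1, 1.5, -1.6]
grip_width: 0.39
grasp_force: 70.5
```

```bash
python3 st.py
```

```text
t 12.4167 TCP along/lat/z [-0.0333 -0.001  -0.0181] mouth past tip 0.06965354772733817 F v/n/z [ 1.4767  0.0105 -1.5681] M [-0.0345 -0.6769  0.0333] grip 70.52685781382024 0.38990792640139327 eul [-95.9047   0.0878 179.9992]
```

Call:
arm_command:
  moves:
    - {"translation": [-0.001,0,0],"rotation": [0,0,0],"jaw": 0.2}
    - {"translation": [-0.002,0,0],"rotation": [0,0,0],"jaw": 0.2}
    - {"translation": [-0.002,0,0],"rotation": [0,0,0],"jaw": 0.2}

```text
t: 12.67
eef_pos: [0.5124, 0.0567, 0.0968]
tcp_rot: [-0.67, 0.743, -0.0, -0.0]
force: [0.4, -1.7, -2.6]
grip_width: 0.39
grasp_force: 70.3
```

```bash
python3 st.py
```

```text
t 12.6667 TCP along/lat/z [-0.0324 -0.0009 -0.0182] mouth past tip 0.07057067970391126 F v/n/z [-1.6546 -0.6173 -2.6059] M [-0.2999  0.4778  0.0141] grip 70.31710637267679 0.38998852875705525 eul [-95.9262  -0.043  179.967 ]
```

Call:
arm_command:
  moves:
    - {"translation": [-0.001,0,0],"rotation": [0,0,0],"jaw": 0.2}
    - {"translation": [-0.002,0,0],"rotation": [0,0,0],"jaw": 0.2}
    - {"translation": [-0.002,0,0],"rotation": [0,0,0],"jaw": 0.2}

```text
t: 12.92
eef_pos: [0.5123, 0.0567, 0.0969]
tcp_rot: [-0.669, 0.743, -0.001, -0.002]
force: [1.6, -8.6, -2.8]
grip_width: 0.391
grasp_force: 70.2
```

```bash
python3 st.py
```

```text
t 12.9167 TCP along/lat/z [-0.0324 -0.0009 -0.0181] mouth past tip 0.07057890150462137 F v/n/z [-8.3978 -2.4487 -2.7879] M [-0.6371  2.7914 -0.0194] grip 70.18349097808823 0.39054205036849177 eul [-95.9865  -0.2395 179.9322]
```

It's hard against the stop at about 70 mm, as expected. Now I'll relax the push, open the fingers and retreat upwards.

Call:
arm_command:
  moves:
    - {"translation": [0.0012,0,0],"rotation": [0,0,0],"jaw": 0.2}
    - {"translation": [0.0024,0,0],"rotation": [0,0,0],"jaw": 0.2}
    - {"translation": [0.0024,0,0],"rotation": [0,0,0],"jaw": 0.5}
    - {"translation": [0.0024,0,0],"rotation": [0,0,0],"jaw": 0.75}
    - {"translation": [0.0024,0,0],"rotation": [0,0,0],"jaw": 0.75}
    - {"translation": [0.0024,0,0],"rotation": [0,0,0],"jaw": 0.75}
    - {"translation": [0.0024,0,0],"rotation": [0,0,0],"jaw": 0.75}
    - {"translation": [0.0024,0,0],"rotation": [0,0,0],"jaw": 0.75}

```text
t: 13.58
eef_pos: [0.5126, 0.0564, 0.0974]
tcp_rot: [-0.67, 0.743, -0.0, 0.0]
force: [-0.5, -0.1, 0.7]
grip_width: 0.756
grasp_force: 0.0
```

Call:
arm_command:
  moves:
    - {"translation": [0,0,-0.015],"rotation": [0,0,0],"jaw": 0.75}
    - {"translation": [0,0,-0.04],"rotation": [0,0,0],"jaw": 0.75}
    - {"translation": [0,0,-0.07],"rotation": [0,0,0],"jaw": 0.75}
    - {"translation": [0,0,-0.1],"rotation": [0,0,0],"jaw": 0.75}
    - {"translation": [0,0,-0.14],"rotation": [0,0,0],"jaw": 0.75}
    - {"translation": [0.01,0,-0.16],"rotation": [0,0,0],"jaw": 0.75}
    - {"translation": [0.01,0,-0.16],"rotation": [0,0,0],"jaw": 0.75}
    - {"translation": [0.01,0,-0.16],"rotation": [0,0,0],"jaw": 0.75}

```text
t: 14.25
eef_pos: [0.5119, 0.0464, 0.2588]
tcp_rot: [-0.669, 0.743, -0.0, 0.001]
force: [0.7, -0.3, -0.9]
grip_width: 0.75
grasp_force: 0.0
```

```bash
python3 st.py; python3 - <<'E'
from h import *
p=snapshot("wrist");cv2.imwrite("pics/w5.png",cv2.resize(p["color"][:,:,::-1],(800,600),interpolation=cv2.INTER_CUBIC))
E
```

```text
t 14.25 TCP along/lat/z [-0.0427 -0.0015  0.1438] mouth past tip 0.06034749388344254 F v/n/z [-0.2681 -0.7157 -0.9003] M [ 0.0665 -0.0235  0.0078] grip 0.0 0.7501611074157207 eul [ -95.9542    0.0926 -179.8523]
```

View pics/w5.png

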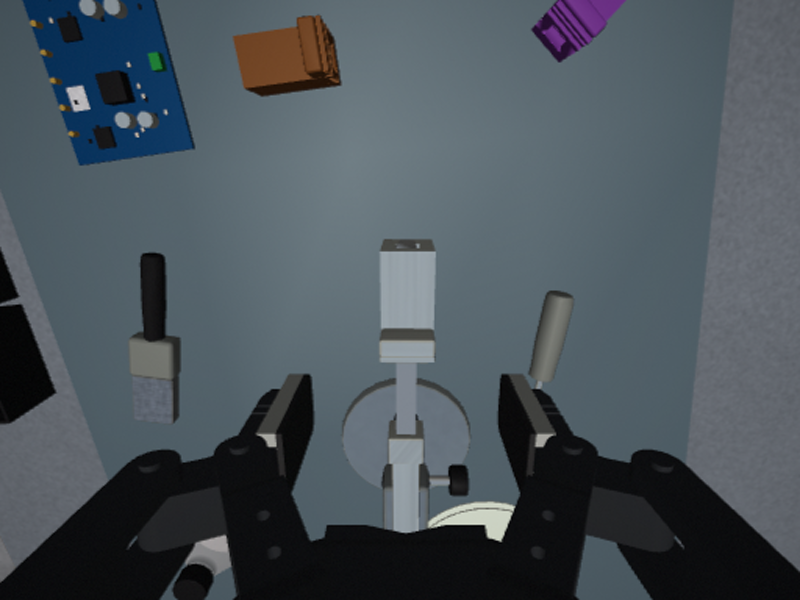

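The jaw sits straight on the spigot at (380–435, 240–360), with the collar hidden behind its plate. The other things haven't moved, so I'm handing in.

```bash
python3 -c "
from rig import *
print(close_job())"
```

```text
the job is handed in; nothing more can be done
None
```

The jaw is on the spigot, clicked over the ball and hard against the stop collar. Measured push peaked at about 11.5 N, the gripper has let go, and the job was handed in at about 14 s; no verdict came back.

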